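# Press the amber vial's cap home in the locking clamp

## Task

Press the cap of the amber vial home with its bench clamp: push the red handle down over centre until it locks, then push down the yellow release lever so that the clamp springs open and frees the vial. Leave the clamp with the white vial alone.

Things in the scene. Friction and masses are not known exactly. Their poses are not given: they have to be found in the camera images.
- clamp_amber: Fixed bench clamp with the amber vial: blue base 150x90x12 mm, steel cheeks to z 96 mm, red handle, dark jaw, yellow release paddle. Origin: on the worktop between the cheeks; z up. The handle points to -x, the vial (36 mm wide) stands at x +85 mm, the release lever points to -y. A second, identical clamp with a white vial stands 0.2 to 0.35 m to its left or right.
- amber_handle (a joint): Its red handle, 18 mm thick, tip 134 mm from a level hinge along y at (-5, 0, 75) mm of the clamp. Rad: 0 open (0.7 above level), grows downward, dead centre 0.58, 0.7 locked (level, top at z 84 mm). Springs up if let go before dead centre, stays down past it. Pressed straight down at x -85 mm (top at z 155 mm when open) it needs up to 8 N.
- amber_release (a joint): Its release lever, rad: 0 at rest, 0.30 fully down; springs back. Yellow paddle 26x24 mm (x, y), centre at clamp x -40, y -115 mm, top at z 68 mm, 24 mm lower when fully down. Pushed beyond about 0.22 (18 mm at the paddle, 5 N) it lifts the locked handle back over centre, and the handle springs up in the plane y = 0.
- amber_cap (a joint): Cap of the amber vial (aluminium, 26 mm wide, under the jaw), m: 0 standing 6 mm proud. Closing the handle fully makes the jaw push it home (it then reads about 0.005); it stays where it is pushed.
- white_handle (a joint): Red handle of the other clamp (white vial), rad, same meaning; to be left standing open.

How it is judged:
On the way, in this order (a step that is already met when the one before it is completed fails the run):
1. the amber vial's clamp is locked over centre and its cap is pressed home (value of joint amber_handle above 0.64 rad and value of joint amber_cap above 0.004 m), for 0.2 s.
2. the release lever is pushed down and the handle comes back over centre (value of joint amber_release above 0.12 rad and value of joint amber_handle below 0.5 rad).
At the end, for the whole second after the job is handed in: The amber vial's cap is home (pushed in by more than 4 mm), its clamp's handle stands open again (within 0.15 rad), its release lever is back up (within 0.1 rad), and the white vial's clamp still stands open (within 0.3 rad) (value of joint amber_handle below 0.15 rad and value of joint amber_cap above 0.004 m and value of joint amber_release below 0.1 rad and value of joint white_handle below 0.3 rad); the robot touches nothing.
It fails at once if the clamp with the white vial is closed (value of joint white_handle above 0.3 rad).
It also fails if it takes over 32 s, if anything falls off the work surface, if the arm or the gripper's body presses on something with over 40 N, if the wrist force passes 120 N, or if a joint passes its speed limit or range.

## Robot

A 6-joint arm with a two-finger parallel gripper is mounted at the origin on a cart in front of the work surface, level with it; the furniture and walls round the work are solid. World frame = base frame: x ahead of the robot, y to its left, z up, the work surface at z = 0. Lengths are in m, angles in rad, forces in N, time in s.
With the tool pointing down it reaches from about 0.35 to 0.975 m from the base axis. Payload 4.9 kg.
Tool frame: the origin (TCP) lies at the very end of the fingers, on their centre line; the grasp point (between the pads) lies 19 mm behind it; z points along the fingers, y is the line along which they close (so a half turn about z gives the same grasp; the last joint's range is limited). The gripper opens to 85 mm and grips with 20 to 120 N. Pads are 22 mm wide; open, the fingers measure 114 mm over their backs; the gripper's body (76 mm by 85 mm) begins 54 mm behind the grasp point. The pads swing forward as they close: fully open they stand 13 mm farther back than shut.
Start: joints at [-1.345, 0.053, 1.613, -0, 1.476, -0.119], TCP at [0.211, -0.588, 0.231] pointing down, gripper open.
Joint ranges: [-3.01, 3.01], [-1.01, 2.22], [0.06, 2.58], [-1.02, 4.17], [0.09, 2.62], [-3.14, 3.14]. Speed limits (rad/s): [2.57, 2.57, 3.14, 3.14, 3.14, 3.14].

## Interface

Orientations are given as a unit quaternion [w, x, y, z].
In Python, from plant import state, optics, ticket, nets gives the robot as it stands. The module is installed in compiled form; this text tells all that it offers.
- The arm moves only by the shell command python3 -m inch 'ROWS' [OPENING]. ROWS is JSON, a list of rows, each an object of numbers: "dx", "dy", "dz": the shift along the tool's x, y, z as a fraction of full scale; "rx", "ry", "rz": the turn, a rotation vector about the tool's x, y, z as a fraction of full scale. In form: [{"dx": .., "dy": .., "dz": .., "rx": .., "ry": .., "rz": ..}, ...]. A call has 1 to 5 rows; each row is the pose to reach, as a shift and turn from the pose commanded when the call began, along the tool's axes at that moment; what a row does not reach only later rows make up. Full scale, the value 1, is 0.8 m for a shift and 1.5 rad for a turn. A row lasts 1/10 s, in which the tool goes at most 50 mm and 8.59 degrees, less where a joint would pass 70% of its speed; a pose out of reach is approached as far as the arm can. A call with a number of a shift or a turn outside -1 to 1 is refused whole. A call with a gripper value outside its range is refused whole. OPENING is the opening, from -1 (shut) to 1 (fully open), set as the call begins (- or left out, the last holds). The fingers move at their own pace and stop on an object; the grip force is fixed at half the most. Time passes only in rows, so rows that repeat a pose let the fingers close. It gives the time, the measured TCP pose, the force, the opening and the grip force at its end, in the units of the state.
- state(): the state, without advancing time (a new reading comes with each control period).
- optics.grab_frame(name): name is "scene" or "top" or "wrist"; returns the picture (480x640x3 uint8, red, green, blue); there is no depth.
- optics.camera_info(name): a dict with "fx", "fy", "cx", "cy" (pixels), "R" (3x3) and "t" (3): a world point X has camera coordinates R X + t. Camera axes: x right, y down, z forward; pixel columns grow to the right and rows downward; lengths in m; the calibration is good to about 2 mm. The wrist camera is an equidistant fisheye: a pixel r from the principal point sees the ray r / f radians off the axis. A picture is of the moment at which its call begins: read the wrist's pose just before it. camera_info takes no time and is no camera call; for the wrist camera it gives the pose at the moment of the call.
- ticket.job_done(): hands the job in; it is judged then, once.
Trained networks look in the newest picture that a camera, given by its name, has taken for a name from the list of things; names that differ only in an ending like _2 or _b are one class to them, and where a whole thing is asked for, a point or a joint stands for the part that bears it (a point fixed in the world has none). Each returns a list of dicts, best first, with "confidence" (0 to 1); they miss things now and then, are a little off and sometimes report something else, mostly with a low value. They report only what shows in the picture. A call takes as long as a camera call.
- nets.boxes_of(camera, name): "bbox" ([centre column, centre row, width, height] in pixels, round what is visible of it).
- nets.outline_of(camera, name): "pixels" (480x640 bool, what is visible of it) and "bbox" ([centre column, centre row, width, height] in pixels, round what is visible of it).
The state is a dict: "time": time; "joint_pos": joint angles; "joint_vel": joint speeds; "joint_efforts": joint torques, N m; "tool_pos": TCP position; "tool_rot": TCP orientation; "contact_force": force on the tool from outside, world axes, zero at the start; "ft_torque": the same for the moment, N m; "gripper_width": opening from 0.0 (shut) to 1.0 (fully open); "grasp_force": force on a finger pad.
Only numpy, scipy, OpenCV 4.12 (cv2) and the standard library are available. Lean on these libraries where they do the work, as an engineer would, in place of code of your own. Each camera call takes 0.05 s, during which the arm holds its last target. There are 200 camera calls.

## Working session

There is one attempt and no reset: what is moved stays moved. The work goes in short steps, Python scripts to look and compute and a shell command to move; the robot and the scene stay as the last step left them, time stands still between calls to the robot, and variables do not carry over. Pictures are saved under pics/ and viewed, at most 10 in all, crops included, and the job is handed in when it is done.

```bash
mkdir -p pics; python3 - <<'E'
from plant import state, optics, nets
import cv2
s=state();print(s['time'],s['tool_pos'],s['tool_rot'],s['contact_force'])
for c in("scene","top"):
    im=optics.grab_frame(c);cv2.imwrite(f"pics/{c}0.png",im[:,:,::-1])
    i=optics.camera_info(c);print(c,i)
    for n in("clamp_amber","amber_handle","amber_release","amber_cap"):
        print(n,[(r['bbox'],r['confidence']) for r in nets.boxes_of(c,n)][:4])
E
```

```text
0.0 [ 0.21108339 -0.58761817  0.23007074] [-1.01511612e-03  9.85178495e-01  1.71529294e-01 -5.60039452e-05] [-0.0021402   0.82749775 -0.84497432]
scene {'fx': 538.1284501454481, 'fy': 538.1284501454481, 'cx': 315.1357464512333, 'cy': 234.90662933505214, 'R': array([[ 0.48134143, -0.87653165, -0.00163971],
       [-0.49809165, -0.27198341, -0.82336489],
       [ 0.72125941,  0.39713636, -0.56750998]]), 't': array([-0.41231843,  0.29618285,  0.52796573])}
clamp_amber [([247.3, 195.9, 105.2, 105.3], 0.83)]
amber_handle [([218.6, 189.8, 39.9, 23.9], 0.57)]
amber_release [([259.2, 223.4, 74.0, 14.8], 0.64)]
amber_cap [([243.4, 176.4, 12.1, 10.8], 0.66)]
top {'fx': 461.4273862042376, 'fy': 461.4273862042376, 'cx': 317.8385964326386, 'cy': 235.00257656898108, 'R': array([[ 0.02803309, -0.99931958,  0.02396933],
       [-0.98179153, -0.03203249, -0.18724131],
       [ 0.1878817 , -0.01828393, -0.98202147]]), 't': array([-0.18365588,  0.5677184 ,  0.79959599])}
clamp_amber [([239.8, 228.2, 105.1, 109.7], 0.85)]
amber_handle [([221.6, 248.8, 14.0, 63.9], 0.72)]
amber_release [([257.9, 235.9, 67.2, 24.0], 0.85)]
amber_cap [([209.8, 182.9, 3.7, 14.7], 0.4)]
```

View pics/scene0.png

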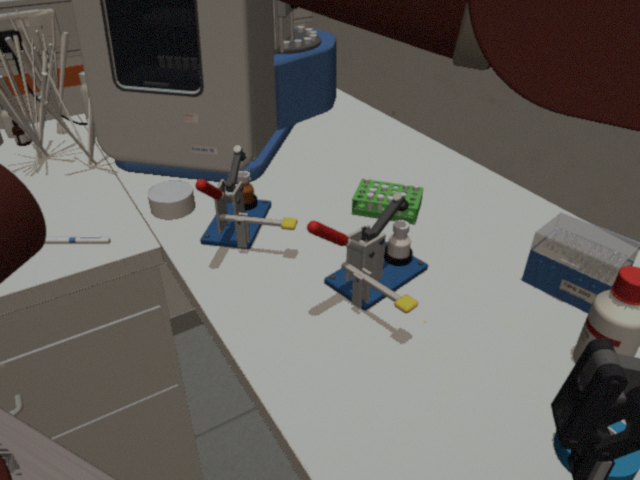

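View pics/top0.png

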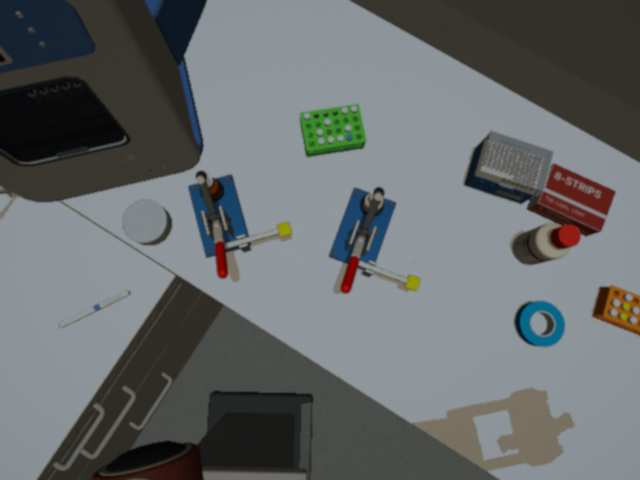

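The amber clamp is the left one in both views. In the top view its yellow paddle is at (285,229), its handle tip at (222,275) and its blue base spans about (190–248, 175–255). In the scene view the paddle is at (289,223). The white clamp is to its right, and a tall analyser stands behind and to the left.

```bash
cat > h.py <<'E'
import numpy as np, cv2
from plant import state, optics, nets
from scipy.optimize import least_squares
def proj(i,X):
    c=i['R']@np.asarray(X)+i['t']; return np.array([i['fx']*c[0]/c[2]+i['cx'],i['fy']*c[1]/c[2]+i['cy']])
def tri(obs):
    return least_squares(lambda X:np.concatenate([proj(i,X)-p for i,p in obs]),[.6,.2,.05])
def mask(im,lo,hi,box):
    m=cv2.inRange(cv2.cvtColor(im,cv2.COLOR_RGB2HSV),lo,hi); z=np.zeros_like(m); x0,x1,y0,y1=box
    z[y0:y1,x0:x1]=m[y0:y1,x0:x1]; return z
E
python3 - <<'E'
from h import *
I={c:optics.camera_info(c) for c in("scene","top")}
im={c:cv2.imread(f"pics/{c}0.png")[:,:,::-1].copy() for c in I}
bx={"scene":(190,310,140,260),"top":(180,300,165,285)}
cen={}
for name,lo,hi in(("yel",(22,150,100),(35,255,255)),("red",(0,150,60),(6,255,255))):
    obs=[]
    for c in I:
        m=mask(im[c],lo,hi,bx[c]);p=np.argwhere(m)[:,::-1]
        # keep biggest blob
        n,l,st,ce=cv2.connectedComponentsWithStats(m);k=1+st[1:,4].argmax();obs.append((I[c],ce[k]));print(name,c,st[k],ce[k])
    r=tri(obs);cen[name]=r.x;print(name,r.x,"res",r.fun)
obs_=[]
m=mask(im["top"],(100,150,50),(125,255,255),(185,255,165,265));n,l,st,ce=cv2.connectedComponentsWithStats(m);k=1+st[1:,4].argmax()
cnt=cv2.findContours((l==k).astype('uint8'),0,2)[0];cnt=max(cnt,key=len)
q=cv2.boxPoints(cv2.minAreaRect(cnt));print("base quad top",q)
i=I["top"];G=[]
for p in q:
    d=i['R'].T@np.array([(p[0]-i['cx'])/i['fx'],(p[1]-i['cy'])/i['fy'],1]);o=-i['R'].T@i['t'];G.append(o+d*(.012-o[2])/d[2])
G=np.array(G);print(G,np.linalg.norm(G-np.roll(G,1,0),axis=1),G.mean(0))
# clamp pose from paddle (-40,-115) and red centre (axis y=0): yaw by base long edge
e=[(G[(k+1)%4]-G[k]) for k in range(4)];e=max(e,key=np.linalg.norm);yaw=np.arctan2(e[1],e[0]);yaw=yaw if abs(yaw)<1.57 else yaw-np.pi*np.sign(yaw)
def R(a):return np.array([[np.cos(a),-np.sin(a)],[np.sin(a),np.cos(a)]])
print("yaw base",yaw)
# yaw from paddle & red centre: find origin,yaw with y_red=0, paddle exact
f=lambda v:np.r_[(R(v[2]).T@(cen['yel'][:2]-v[:2]))-[-.04,-.115],(R(v[2]).T@(cen['red'][:2]-v[:2]))[1]]
s=least_squares(f,[.6,.2,yaw]);v=s.x;print("pose",v,"red local",R(v[2]).T@(cen['red'][:2]-v[:2]),cen['red'][2])
print("base centre local",R(v[2]).T@(G.mean(0)[:2]-v[:2]))
for n,L in(("press",(-.085,0,.155)),("tip",(-.1075,0,.161)),("pad",(-.04,-.115,.068)),("vial",(.085,0,0)) ):
    w=np.r_[v[:2]+R(v[2])@np.array(L[:2]),L[2]];print(n,w,proj(I['top'],w),proj(I['scene'],w))
st=state();print("wrist",optics.camera_info("wrist"))
E
```

```text
yel scene [281 219  15  10 109] [288.63302752 223.35779817]
yel top [278 223  13  14 141] [284.10638298 229.26241135]
yel [ 0.57956994 -0.10381113  0.06604735] res [ 0.15587746 -0.0183392  -0.14944956  0.09737416]
red scene [196 180  26  14 120] [204.33333333 185.40833333]
red top [216 242  11  36 300] [220.97333333 259.45      ]
red [ 0.50793041 -0.00497455  0.14480505] res [ 2.06396135 -0.11088252 -1.78884219  1.34298196]
base quad top [[207.75914 181.3768 ]
 [230.63869 175.06519]
 [247.26631 235.34033]
 [224.38676 241.65195]]
[[ 0.68251101  0.05409935  0.012     ]
 [ 0.69717738  0.00978191  0.012     ]
 [ 0.57627241 -0.0300999   0.012     ]
 [ 0.56241388  0.01331196  0.012     ]] [0.12683427 0.04668123 0.12731289 0.04557026] [0.62959367 0.01177333 0.012     ]
yaw base 0.3186220650790754
pose [0.58559854 0.01779749 0.28520355] red local [-8.09376535e-02 -1.97803197e-11] 0.1448050531426043
base centre local [ 0.04052301 -0.01815896]
press [ 0.50403217 -0.0061175   0.155     ] [218.55322489 262.3810156 ] [204.57002945 180.61144852]
tip [ 0.48244107 -0.01244794  0.161     ] [220.91525429 275.52442619] [198.17179524 184.31632934]
pad [ 0.57956994 -0.10381113  0.068     ] [283.90551965 229.14697834] [288.7532085  222.32581091]
vial [0.66716492 0.04171247 0.        ] [214.66826644 190.7488855 ] [248.11608866 210.00166049]
wrist {'fx': 371.64829954431775, 'fy': 371.64829954431775, 'cx': 317.64012321445057, 'cy': 239.43305625599274, 'R': array([[ 3.37056756e-01, -9.41484271e-01, -3.32235191e-04],
       [-8.92848217e-01, -3.19756684e-01,  3.17139914e-01],
       [-2.98688475e-01, -1.06597515e-01, -9.48378703e-01]]), 't': array([-0.62588086, -0.03993427,  0.38148454])}
```

```bash
python3 -m inch '[{"dx":0.06,"dy":-0.05,"dz":-0.03},{"dx":0.59,"dy":-0.56,"dz":-0.03},{"dx":0.59,"dy":-0.56,"dz":-0.03},{"dx":0.59,"dy":-0.56,"dz":-0.03},{"dx":0.59,"dy":-0.56,"dz":-0.03}]' -1; python3 -c "
from plant import state; s=state();print(s['tool_pos'],s['tool_rot'],s['joint_pos'])"
```

```text
[ 0.21123574 -0.58818596  0.2312852 ] [-1.12755738e-05  9.85179533e-01  1.71526345e-01  2.65190052e-06] [-1.34502035e+00  5.26859460e-02  1.61294530e+00  6.52916267e-06
  1.47598364e+00 -1.18982171e-01]validation failed for argument at $[0]...
```

```bash
python3 -m inch '[{"dx":0.06,"dy":-0.05,"dz":-0.03,"rx":0,"ry":0,"rz":0},{"dx":0.59,"dy":-0.56,"dz":-0.03,"rx":0,"ry":0,"rz":0},{"dx":0.59,"dy":-0.56,"dz":-0.03,"rx":0,"ry":0,"rz":0},{"dx":0.59,"dy":-0.56,"dz":-0.03,"rx":0,"ry":0,"rz":0},{"dx":0.59,"dy":-0.56,"dz":-0.03,"rx":0,"ry":0,"rz":0}]' -1; python3 -c "
from plant import state; s=state();print(s['tool_pos'],s['tool_rot'],s['joint_pos'])"
```

```text
time: 1.0
tool_pos: [0.3245, -0.3672, 0.2515]
tool_rot: [0.0, 0.985, 0.171, 0.0]
contact_force: [1.0, 0.2, -0.6]
gripper_width: 0.141
grasp_force: 0.0
[ 0.32450112 -0.36718375  0.25146124] [3.07590977e-04 9.85235080e-01 1.71206553e-01 2.42887451e-04] [-9.99153750e-01 -2.90912440e-01  1.89429926e+00  2.08292032e-04
  1.53745013e+00  2.27527337e-01]
```

```bash
for i in 1; do python3 -m inch '[{"dx":0.36,"dy":-0.345,"dz":0,"rx":0,"ry":0,"rz":0},{"dx":0.36,"dy":-0.345,"dz":0,"rx":0,"ry":0,"rz":0},{"dx":0.36,"dy":-0.345,"dz":0,"rx":0,"ry":0,"rz":0},{"dx":0.36,"dy":-0.345,"dz":0,"rx":0,"ry":0,"rz":0},{"dx":0.36,"dy":-0.345,"dz":0,"rx":0,"ry":0,"rz":0}]' -1; done; python3 -c "
from plant import state; s=state();print(s['tool_pos'],s['joint_pos'])"
```

```text
time: 1.5
tool_pos: [0.4359, -0.1432, 0.2517]
tool_rot: [0.0, 0.985, 0.171, 0.001]
contact_force: [1.0, -0.1, -0.2]
gripper_width: 0.0
grasp_force: 0.0
[ 0.43594583 -0.14319447  0.25170597] [-4.79775614e-01 -3.75078761e-01  1.95876022e+00 -1.31102817e-05
  1.55642217e+00  7.46424854e-01]
```

```bash
python3 -m inch '[{"dx":0.11,"dy":-0.11,"dz":0,"rx":0,"ry":0,"rz":0},{"dx":0.235,"dy":-0.235,"dz":0,"rx":0,"ry":0,"rz":0},{"dx":0.235,"dy":-0.235,"dz":0,"rx":0,"ry":0,"rz":0}]' -1; python3 - <<'E'
from h import *
s=state();print(s['time'],s['tool_pos'])
i=optics.camera_info("wrist");im=optics.grab_frame("wrist");cv2.imwrite("pics/w1.png",im[:,:,::-1])
for X in((.504,-.006,.155),(.4824,-.0124,.161),(.5796,-.1038,.068),s['tool_pos']):
    c=i['R']@np.array(X)+i['t'];th=np.arctan2(np.hypot(c[0],c[1]),c[2]);print(X,i['cx']+i['fx']*th*c[0]/np.hypot(c[0],c[1]),i['cy']+i['fy']*th*c[1]/np.hypot(c[0],c[1]))
E
```

```text
time: 1.8
tool_pos: [0.4999, -0.0073, 0.2517]
tool_rot: [0.0, 0.985, 0.172, 0.001]
contact_force: [1.2, -0.3, -0.2]
gripper_width: -0.005
grasp_force: 0.0
1.8 [ 0.49994562 -0.0073049   0.25170169]
(0.504, -0.006, 0.155) 316.283957049438 236.87096447426435
(0.4824, -0.0124, 0.161) 314.45584836673146 270.8662013247482
(0.5796, -0.1038, 0.068) 444.9580925040908 167.93178165438047
[ 0.49994562 -0.0073049   0.25170169] 315.3514333093998 313.9419446834433
```

View pics/w1.png

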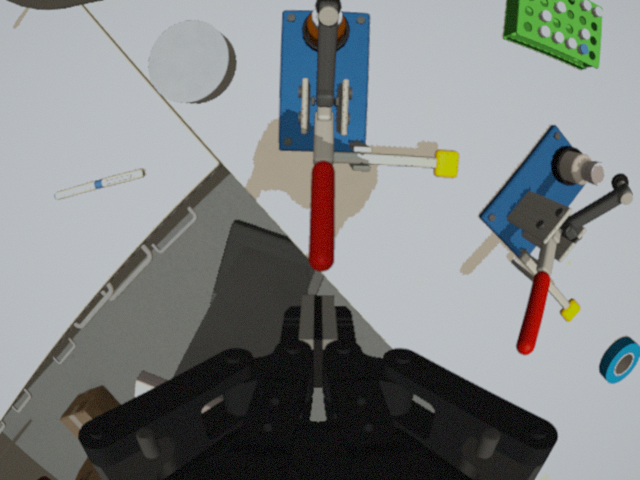

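The wrist view has the handle running from the tip at (320,268) up to (322,165), which is 4–5 px right of the prediction. The amber paddle is at (447,163), and the jaw is clear of the press spot. I'll shift about 3 mm to the right and come down just above the handle.

```bash
python3 -m inch '[{"dx":0.005,"dy":0.004,"dz":0.05,"rx":0,"ry":0,"rz":0},{"dx":0.005,"dy":0.004,"dz":0.1,"rx":0,"ry":0,"rz":0},{"dx":0.005,"dy":0.004,"dz":0.108,"rx":0,"ry":0,"rz":0},{"dx":0.005,"dy":0.004,"dz":0.108,"rx":0,"ry":0,"rz":0}]' -1; python3 - <<'E'
from h import *
s=state();print(s['time'],s['tool_pos'],s['contact_force'])
im=optics.grab_frame("scene");cv2.imwrite("pics/s1.png",cv2.resize(im[120:270,160:340,::-1],None,fx=4,fy=4))
E
```

```text
time: 2.25
tool_pos: [0.5035, -0.0109, 0.1639]
tool_rot: [-0.001, 0.985, 0.171, -0.001]
contact_force: [-0.3, -0.6, 0.6]
gripper_width: 0.001
grasp_force: 0.0
2.25 [ 0.50348065 -0.0109346   0.16394804] [-0.33656195 -0.60587237  0.62510965]
```

View pics/s1.png

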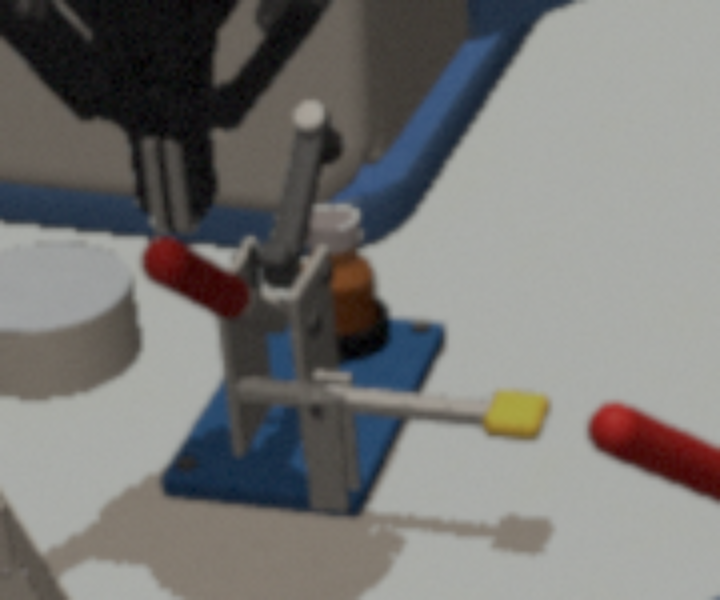

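The fingertips sit right above the red handle (crop ~(172,230)), over its outer half. I'll press down now.

```bash
python3 -m inch '[{"dx":0,"dy":0,"dz":0.025,"rx":0,"ry":0,"rz":0},{"dx":0,"dy":0,"dz":0.05,"rx":0,"ry":0,"rz":0},{"dx":0,"dy":0,"dz":0.075,"rx":0,"ry":0,"rz":0},{"dx":0,"dy":0,"dz":0.096,"rx":0,"ry":0,"rz":0},{"dx":0,"dy":0,"dz":0.096,"rx":0,"ry":0,"rz":0}]' -1
```

```text
time: 2.8
tool_pos: [0.5042, -0.0114, 0.0884]
tool_rot: [-0.0, 0.985, 0.171, -0.0]
contact_force: [-0.8, -0.8, 0.5]
gripper_width: 0.001
grasp_force: 0.0
```

```bash
python3 -m inch '[{"dx":0,"dy":0,"dz":0.003,"rx":0,"ry":0,"rz":0},{"dx":0,"dy":0,"dz":0.006,"rx":0,"ry":0,"rz":0},{"dx":0,"dy":0,"dz":0.006,"rx":0,"ry":0,"rz":0}]' -1; python3 - <<'E'
from h import *
im=optics.grab_frame("scene");cv2.imwrite("pics/s2.png",cv2.resize(im[120:270,160:340,::-1],None,fx=4,fy=4))
E
```

```text
time: 3.1
tool_pos: [0.505, -0.0113, 0.0844]
tool_rot: [0.0, 0.985, 0.171, 0.001]
contact_force: [-0.6, 0.2, -0.4]
gripper_width: 0.003
grasp_force: 0.0
```

View pics/s2.png

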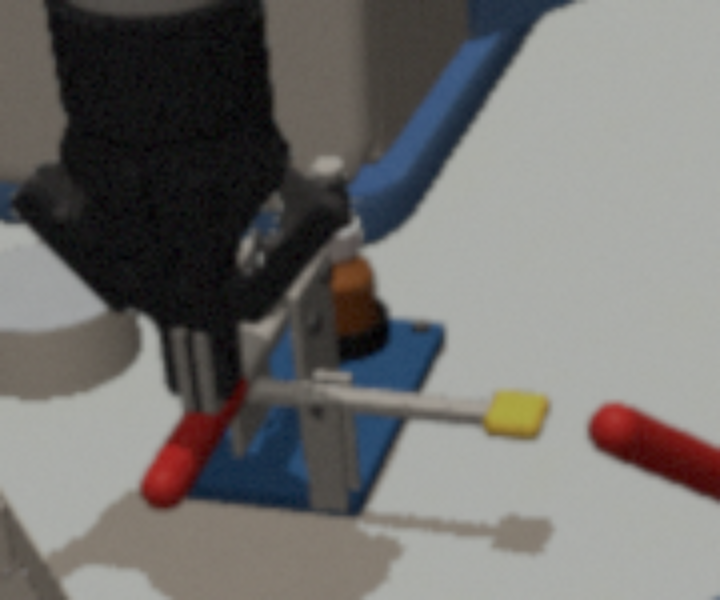

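The handle is down and about level under the fingertips (crop (150,490) to (240,385)), with no force felt. I'll press a few mm further to make sure it locks.

```bash
python3 -m inch '[{"dx":0,"dy":0,"dz":0.002,"rx":0,"ry":0,"rz":0},{"dx":0,"dy":0,"dz":0.004,"rx":0,"ry":0,"rz":0},{"dx":0,"dy":0,"dz":0.004,"rx":0,"ry":0,"rz":0},{"dx":0,"dy":0,"dz":0.004,"rx":0,"ry":0,"rz":0}]' -1
```

```text
time: 3.55
tool_pos: [0.5051, -0.0113, 0.0832]
tool_rot: [0.0, 0.985, 0.172, 0.0]
contact_force: [-6.9, 1.5, 14.1]
gripper_width: -0.003
grasp_force: 7.3
```

The handle is at its stop: z 0.083 with 14 N of reaction. Next I lift, move over the paddle and check.

```bash
python3 -m inch '[{"dx":0,"dy":0,"dz":-0.05,"rx":0,"ry":0,"rz":0},{"dx":0,"dy":0,"dz":-0.1,"rx":0,"ry":0,"rz":0},{"dx":0,"dy":0,"dz":-0.15,"rx":0,"ry":0,"rz":0},{"dx":0.025,"dy":0.07,"dz":-0.15,"rx":0,"ry":0,"rz":0},{"dx":0.051,"dy":0.141,"dz":-0.15,"rx":0,"ry":0,"rz":0}]' -1; python3 -m inch '[{"dx":0,"dy":0,"dz":0,"rx":0,"ry":0,"rz":0},{"dx":0,"dy":0,"dz":0,"rx":0,"ry":0,"rz":0}]' -1;  python3 - <<'E'
from h import *
i=optics.camera_info("wrist");im=optics.grab_frame("wrist");cv2.imwrite("pics/w2.png",im[:,:,::-1])
s=state();print(s['tool_pos'])
for X in((.5796,-.1038,.068),(.583,-.104,.068)):
    c=i['R']@np.array(X)+i['t'];h=np.hypot(c[0],c[1]);th=np.arctan2(h,c[2]);print(X,i['cx']+i['fx']*th*c[0]/h,i['cy']+i['fy']*th*c[1]/h)
n,l,st,ce=cv2.connectedComponentsWithStats(mask(im,(22,150,100),(35,255,255),(0,640,0,480)))
for k in range(1,n):
    if st[k,4]>60:
        p=ce[k];r=np.hypot(p[0]-i['cx'],p[1]-i['cy']);th=r/i['fx'];u=(p-[i['cx'],i['cy']])/r*np.sin(th)
        d=i['R'].T@np.r_[u,np.cos(th)];o=-i['R'].T@i['t'];print(p,st[k,4],o+d*(.066-o[2])/d[2])
E
```

```text
time: 4.05
tool_pos: [0.57, -0.0887, 0.2039]
tool_rot: [0.001, 0.985, 0.173, 0.003]
contact_force: [0.0, 0.7, -1.2]
gripper_width: 0.004
grasp_force: 0.0
time: 4.25
tool_pos: [0.5681, -0.0887, 0.1995]
tool_rot: [-0.0, 0.985, 0.171, -0.001]
contact_force: [-0.0, 0.4, -0.3]
gripper_width: 0.003
grasp_force: 0.0
[ 0.5676562  -0.08798957  0.19965146]
(0.5796, -0.1038, 0.068) 340.1061349367546 220.6007322529994
(0.583, -0.104, 0.068) 341.9096872798721 216.66169166016442
[343.10580205 213.99203641] 879 [ 0.5848431  -0.10442266  0.066     ]
[516.53465347 368.95049505] 303 [ 0.49362065 -0.33881066  0.066     ]
```

View pics/w2.png

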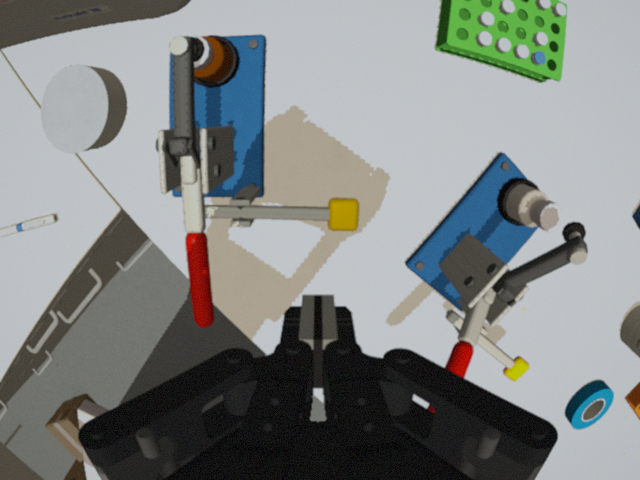

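```bash
python3 - <<'E'
from h import *
i=optics.camera_info("wrist")
im=optics.grab_frame("scene");cv2.imwrite("pics/s3.png",cv2.resize(im[120:270,160:340,::-1],None,fx=4,fy=4))
v=np.array([.587,.016]);a=.285
for n,L in(("open tip",(-.1075,0,.161)),("lock tip",(-.139,0,.075)),("cap z.09",(.085,0,.09)),("press",(-.085,0,.084)),("white tip",None)):
    if L is None: continue
    X=np.r_[v+np.array([[np.cos(a),-np.sin(a)],[np.sin(a),np.cos(a)]])@L[:2],L[2]]
    c=i['R']@X+i['t'];h=np.hypot(c[0],c[1]);th=np.arctan2(h,c[2]);print(n,i['cx']+i['fx']*th*c[0]/h,i['cy']+i['fy']*th*c[1]/h)
E
```

```text
open tip 162.99554127097096 352.0673725813217
lock tip 202.33789828679295 324.80826626807504
cap z.09 190.79633016192676 46.251432885805684
press 194.40630370706253 272.46418864015817
```

View pics/s3.png

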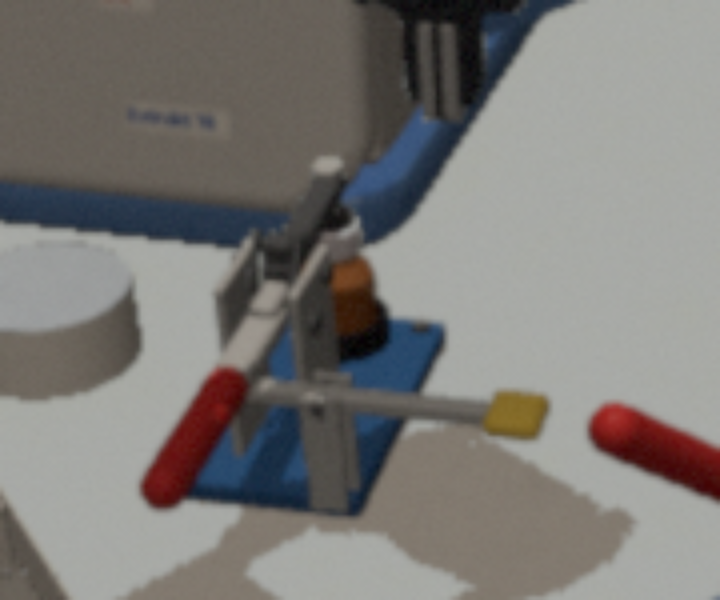

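The handle is locked: its tip is at (205,325) against a predicted (202,325), and the jaw sits on the cap. The paddle centre is at about (0.583, −0.104). I'll go down above it and then push.

```bash
python3 -m inch '[{"dx":0.011,"dy":0.025,"dz":0.02,"rx":0,"ry":0,"rz":0},{"dx":0.011,"dy":0.025,"dz":0.08,"rx":0,"ry":0,"rz":0},{"dx":0.011,"dy":0.025,"dz":0.13,"rx":0,"ry":0,"rz":0},{"dx":0.011,"dy":0.025,"dz":0.15,"rx":0,"ry":0,"rz":0},{"dx":0.011,"dy":0.025,"dz":0.15,"rx":0,"ry":0,"rz":0}]' -1
```

```text
time: 4.85
tool_pos: [0.5805, -0.1025, 0.0772]
tool_rot: [-0.001, 0.985, 0.172, -0.003]
contact_force: [-0.2, -0.7, -0.2]
gripper_width: 0.003
grasp_force: 0.0
```

```bash
python3 -m inch '[{"dx":0.002,"dy":0.002,"dz":0.012,"rx":0,"ry":0,"rz":0},{"dx":0.002,"dy":0.002,"dz":0.022,"rx":0,"ry":0,"rz":0},{"dx":0.002,"dy":0.002,"dz":0.032,"rx":0,"ry":0,"rz":0},{"dx":0.002,"dy":0.002,"dz":0.04,"rx":0,"ry":0,"rz":0},{"dx":0.002,"dy":0.002,"dz":0.04,"rx":0,"ry":0,"rz":0}]' -1;  python3 - <<'E'
from h import *
im=optics.grab_frame("scene");cv2.imwrite("pics/s4.png",cv2.resize(im[120:270,160:340,::-1],None,fx=4,fy=4))
E
```

```text
time: 5.35
tool_pos: [0.5852, -0.105, 0.0477]
tool_rot: [0.0, 0.985, 0.172, 0.0]
contact_force: [1.0, 0.1, 1.7]
gripper_width: -0.003
grasp_force: 1.0
```

View pics/s4.png

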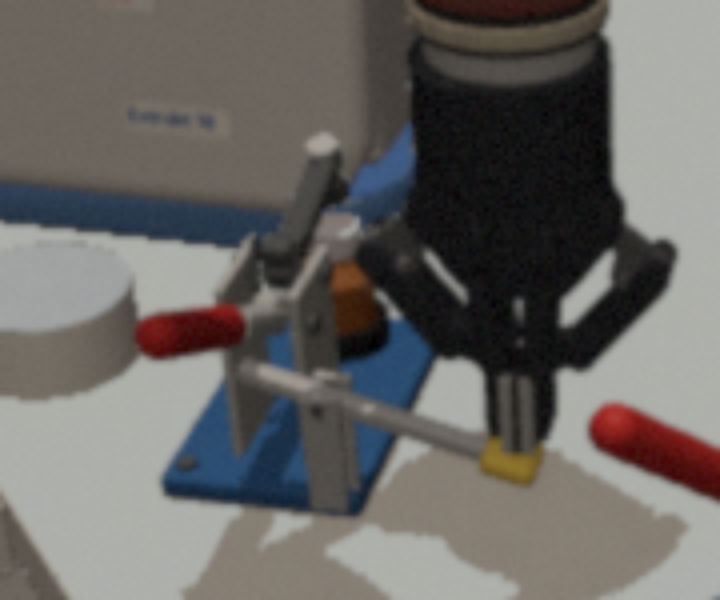

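The paddle is down and the handle is springing up (tip now at crop (155,335)). I'll hold briefly and then lift straight up.

```bash
python3 -m inch '[{"dx":0,"dy":0,"dz":0.002,"rx":0,"ry":0,"rz":0},{"dx":0,"dy":0,"dz":0.002,"rx":0,"ry":0,"rz":0},{"dx":0,"dy":0,"dz":0.002,"rx":0,"ry":0,"rz":0},{"dx":0,"dy":0,"dz":0.002,"rx":0,"ry":0,"rz":0},{"dx":0,"dy":0,"dz":0.002,"rx":0,"ry":0,"rz":0}]' -1;python3 -m inch '[{"dx":0,"dy":0,"dz":-0.03,"rx":0,"ry":0,"rz":0},{"dx":0,"dy":0,"dz":-0.09,"rx":0,"ry":0,"rz":0},{"dx":0,"dy":0,"dz":-0.15,"rx":0,"ry":0,"rz":0},{"dx":0,"dy":0,"dz":-0.21,"rx":0,"ry":0,"rz":0},{"dx":0,"dy":0,"dz":-0.22,"rx":0,"ry":0,"rz":0}]' -1; python3 -m inch '[{"dx":0,"dy":0,"dz":0,"rx":0,"ry":0,"rz":0},{"dx":0,"dy":0,"dz":0,"rx":0,"ry":0,"rz":0},{"dx":0,"dy":0,"dz":0,"rx":0,"ry":0,"rz":0},{"dx":0,"dy":0,"dz":0,"rx":0,"ry":0,"rz":0},{"dx":0,"dy":0,"dz":0,"rx":0,"ry":0,"rz":0}]' -1; python3 - <<'E'
from h import *
im=optics.grab_frame("scene");cv2.imwrite("pics/s5.png",cv2.resize(im[120:270,160:340,::-1],None,fx=4,fy=4))
E
```

```text
time: 5.9
tool_pos: [0.5852, -0.1049, 0.0466]
tool_rot: [0.0, 0.985, 0.172, 0.0]
contact_force: [1.0, 1.3, 2.6]
gripper_width: -0.004
grasp_force: 1.0
time: 6.4
tool_pos: [0.5878, -0.106, 0.2301]
tool_rot: [0.003, 0.985, 0.172, 0.005]
contact_force: [1.2, 0.0, -0.1]
gripper_width: 0.0
grasp_force: 0.0
time: 6.9
tool_pos: [0.5844, -0.1047, 0.2207]
tool_rot: [-0.001, 0.985, 0.172, -0.001]
contact_force: [0.6, 0.3, -0.2]
gripper_width: 0.001
grasp_force: 0.0
```

View pics/s5.png

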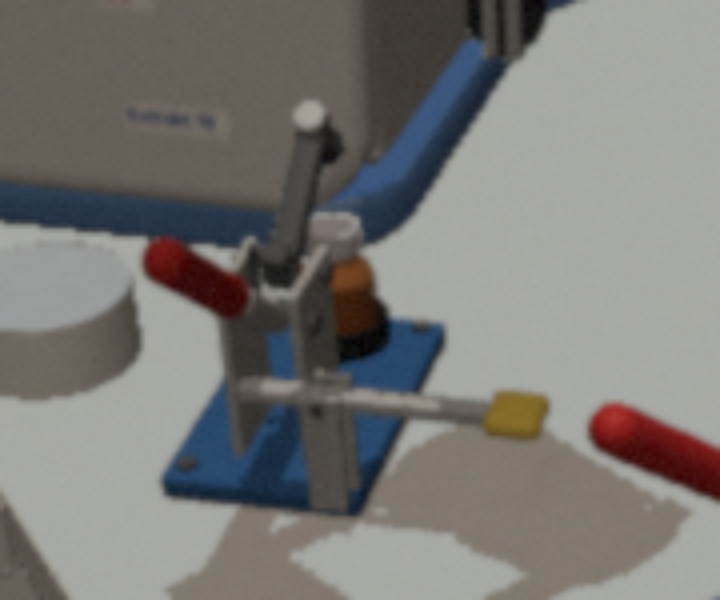

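The handle is fully open again, with its tip at crop (165,258) as at the start. The paddle is back up at (517,413), the cap sits lower (its top moved from about row 207 to 215), and the white clamp hasn't moved. Handing in.

```bash
python3 -c "
from plant import ticket; print(ticket.job_done())"
```

```text
the job is handed in; nothing more can be done
None
```

I locked the amber clamp, pressed its cap home and released it so it sprang open; the white clamp was left alone and the job was handed in at about 7 s, with no verdict shown.

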